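# Set out the shade check of a walnut brush holder

### The job

Set out the shade check on the grey viewing board: stand the light limit sample (yellow plug) a finger's width in front of the pale swatch and the dark limit sample (blue plug) a finger's width in front of the dark swatch, with the new holder between them, midway and in line. Put the loupe centred on top of the new holder, setting it down gently, and lay the plug gauge on the board about 30 mm in front of the new holder, parallel to the board's long edge. The discs and the loupe end upright, holes and lens up, with everything let go; do not disturb the oil bottle or the wax tin.

Things in the scene. Friction and masses are not known exactly. Their poses are not given: they have to be found in the camera images.
- light_center (a point): Light limit sample: a turned disc of pale wood, 62 mm across and 24 mm high, straight-sided but for a shallow groove round the waist, eight 11 mm blind holes in its top round a yellow plastic plug in the centre. Stands loose on the bench, holes up. 40 to 80 g. The point is its centre, 12 mm above its underside; z along its axis, up.
- dark_center (a point): Dark limit sample: the same disc (62 mm across, 24 mm high) in very dark wood with a blue plug in the centre. Stands loose on the bench, holes up. 40 to 80 g. The point is its centre, 12 mm above its underside; z up.
- new_center (a point): New holder to be checked: the same disc (62 mm across, 24 mm high, flat on top) in mid-brown wood, its centre hole open (no plug). It stands loose on the bench by itself; the holders in the big cream tray at the left edge of the table are stock and not part of the job. 40 to 80 g. The point is its centre, 12 mm above its underside; z up.
- loupe_center (a point): Stand loupe: an upright black cylinder with a white foot and a glass lens in its top, 42 mm across and 36 mm high, about 80 g, standing loose. The point is its centre, 18 mm above its underside; z up, lens up.
- gauge_center (a point): Plug gauge lying on its side: an eight-sided aluminium handle 50 mm long and 14 mm thick, with a round steel plug of 11 mm out of each end (78 mm over all) and a red band near the shorter plug. About 60 g, best gripped across the handle. The point is the middle of the handle, 7 mm above the surface it lies on; x along the gauge towards the longer plug, z up as built. Either end may point either way at the end.
- board: Grey viewing board, fixed to the table where it lies, 190 mm (its x) by 320 mm (its y) and 6 mm thick. Origin at the centre of its underside, z up; its x points away from the robot, its y along the long edge to the robot's left. 'In front' means towards its -x side, the long edge nearest the robot. The two swatches lie on it near its far long edge, one 95 mm left and one 95 mm right of its centre, 62 mm beyond its centre line.
- swatch_light: Pale wood veneer swatch in a thin aluminium frame, fixed flat on the board near its far edge, at the left or the right: 36 mm (its x) by 62 mm (its y) and 4 mm thick. Origin at the centre of its underside, axes as the board's. A disc standing a finger's width (12 mm) in front of it has its centre 61 mm from the swatch's centre along -x.
- swatch_dark: Dark wood veneer swatch, same frame and size as the pale one, fixed flat on the board near its far edge at the other side. Origin at the centre of its underside, axes as the board's.
- oil: Bystander: amber glass bottle with a black cap, 44 mm across and 75 mm high, standing loose to the right of the board. Origin at the centre of its underside. Leave it alone.
- wax_tin: Bystander: small round wax tin with a brass lid, 41 mm across and 16 mm high, lying loose in front of the board, near the middle. Origin at the centre of its underside. Leave it alone.

How it is judged:
By the outcome, as a careful person would: the job done as asked, in the order asked, and still so for the second after the job is handed in, with the robot touching nothing.
It also fails if it takes over 125 s, if anything falls off the work surface, if the arm or the gripper's body presses on something with over 40 N, if the wrist force passes 120 N, or if a joint passes its speed limit or range.

### The arm

A 6-joint arm with a two-finger parallel gripper is mounted at the origin on the work surface. World frame = base frame: x ahead of the robot, y to its left, z up, the work surface at z = 0. Lengths are in m, angles in rad, forces in N, time in s.
With the tool pointing down it reaches from about 0.35 to 0.775 m from the base axis. Payload 7.3 kg.
Tool frame: the origin (TCP) lies midway between the tips of the shut fingers; the grasp point (between the pads) lies grasp_offset behind it (grasp_offset is the distance from the TCP to the grasp point, in m); z points along the fingers, y is the line along which they close (so a half turn about z gives the same grasp; the last joint's range is limited). The gripper opens to 92 mm and grips with 3 to 60 N. Pads are 19 mm wide; open, the fingers measure 130 mm over their backs; the gripper's body (75 mm by 190 mm) begins 47 mm behind the grasp point.
Start: joints at [1.152, 0.342, 1.524, -0, 1.275, -0.146], TCP at [0.141, 0.506, 0.227] pointing down, gripper open.
Joint ranges: [-2.53, 2.53], [-0.77, 2.02], [0.04, 2.7], [-1, 4.14], [0.28, 2.66], [-3.11, 3.11]. Speed limits (rad/s): [2.57, 2.57, 3.14, 3.14, 3.14, 3.14].

### API

Orientations are given as [roll, pitch, yaw] about the fixed x, y, z axes, in that order (R = Rz(yaw) Ry(pitch) Rx(roll)).
In Python, from cell import * gives the robot as it stands.
- The arm moves only by the tool step_arm, never from a script. Its argument "plan" is a list of rows, each a list of 5 numbers: the closure, from -1 (fully open) to 1 (shut), then the shift along the tool's x, y, z in m, then the turn about the tool's z in rad. In form: [[hand, x, y, z, twist], ...]. A call has 1 to 20 rows; each row is the pose to reach, as a shift and turn from the pose commanded when the call began, along the tool's axes at that moment; what a row does not reach only later rows make up. A row lasts 1/8 s, in which the tool goes at most 62.5 mm and 10.7 degrees, less where a joint would pass 70% of its speed; a pose out of reach is approached as far as the arm can. A call with a gripper value outside its range is refused whole. The fingers move at their own pace and stop on an object; "grip_force" is the grip in N (left out, the last holds). Time passes only in rows, so rows that repeat a pose let the fingers close. It gives the time, the measured TCP pose, the force, the opening and the grip force at its end, in the units of the state.
- observe(): the state, without advancing time (a new reading comes with each control period).
- read_camera(name): name is "side" or "top"; returns a dict with "img" (480x640x3 uint8, red, green, blue), "range_z" (480x640 float32, m along the optical axis (not along the pixel's ray), 0 where there is no reading), "fx", "fy", "cx", "cy" (pixels), "R" (3x3) and "t" (3): a world point X has camera coordinates R X + t. Camera axes: x right, y down, z forward; pixel columns grow to the right and rows downward; lengths in m; the calibration is good to about 2 mm. A picture is of the moment at which its call begins.
- hand_in(): hands the job in; it is judged then, once.
The state is a dict: "time": time; "qpos": joint angles; "qvel": joint speeds; "joint_efforts": joint torques, N m; "tool_pos": TCP position; "tool_rot": TCP orientation; "contact_force": force on the tool from outside, world axes, zero at the start; "torque": the same for the moment, N m; "opening": finger opening in m; "grip_force": force on a finger pad.
Only numpy, scipy, OpenCV 4.12 (cv2) and the standard library are available. Lean on these libraries where they do the work, as an engineer would, in place of code of your own. Each camera call takes 0.05 s, during which the arm holds its last target. There are 200 camera calls.

## Working session

There is one attempt and no reset: what is moved stays moved. The work goes in short steps, Python scripts to look and compute and a tool call to move; the robot and the scene stay as the last step left them, time stands still between calls to the robot, and variables do not carry over. Pictures are saved under pics/ and viewed, at most 14 in all, crops included, and the job is handed in when it is done.

Besides the shell and the picture viewer there is one more tool, called after "Call:" as name(argument=value, ...) on one line, values as JSON. step_arm: Moves the arm, as the interface text tells. Its arguments: {"type":"object","properties":{"plan":{"type":"array","items":{"type":"array","items":{"type":"number"}}},"grip_force":{"type":"number"}},"required":["plan"]}

```bash
ls; mkdir -p pics
python3 - <<'E'
from cell import *
import cv2,numpy as np
print(observe())
try: print(grasp_offset)
except Exception as e: print(e)
for n in ("top","side"):
    c=read_camera(n); cv2.imwrite(f"pics/{n}0.png",c["img"][:,:,::-1]); np.savez(f"{n}0.npz",**c)
    print(n,c["fx"],c["fy"],c["cx"],c["cy"],c["R"],c["t"], -c["R"].T@c["t"])
E
```

```text
pics
{'time': 0.0, 'qpos': array([ 1.15196784e+00,  3.42697261e-01,  1.52498332e+00, -2.71135691e-05,
        1.27539169e+00, -1.45993135e-01]), 'qvel': array([-2.59952634e-04, -8.93474263e-04,  2.06446479e-04, -1.28608855e-05,
       -7.25138759e-04,  2.16486822e-03]), 'joint_efforts': array([-6.34456046e-04, -4.31243348e+01, -2.44221210e+01,  7.17738457e-02,
        5.60353138e-02, -1.25229153e-04]), 'tool_pos': array([0.14129052, 0.50522444, 0.22606993]), 'tool_rot': array([-3.14012500e+00, -1.89596050e-04,  2.86876508e+00]), 'contact_force': array([ 0.02420109, -0.0405902 , -1.20141487]), 'torque': array([ 0.09182451, -0.05905509,  0.02797364]), 'grip_force': 0.0, 'opening': 0.0917215466493861}
0.0188
top 515.595766624406 515.595766624406 327.6069118664369 241.59605610505872 [[ 0.07210337 -0.99738711  0.0044786 ]
 [-0.97395745 -0.07137593 -0.21520307]
 [ 0.21496043  0.0111549  -0.97655905]] [-0.0390695   0.57557511  1.09282228] [ 0.32848916 -0.01007553  1.191246  ]
side 514.7886745473181 514.7886745473181 323.08525100724574 240.60377858911465 [[-0.88146819 -0.47224196  0.00116246]
 [-0.33876374  0.63060419 -0.69826749]
 [ 0.32901816 -0.61589438 -0.71583599]] [0.50737724 0.21639963 0.8098739 ] [0.25408203 0.6019391  0.73025191]
```

View pics/top0.png

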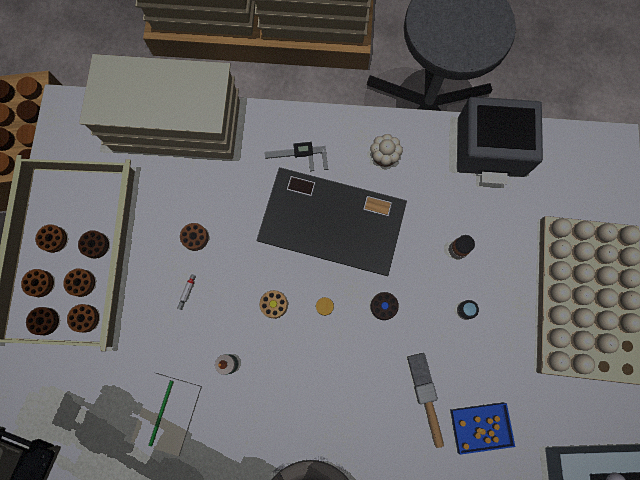

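View pics/side0.png

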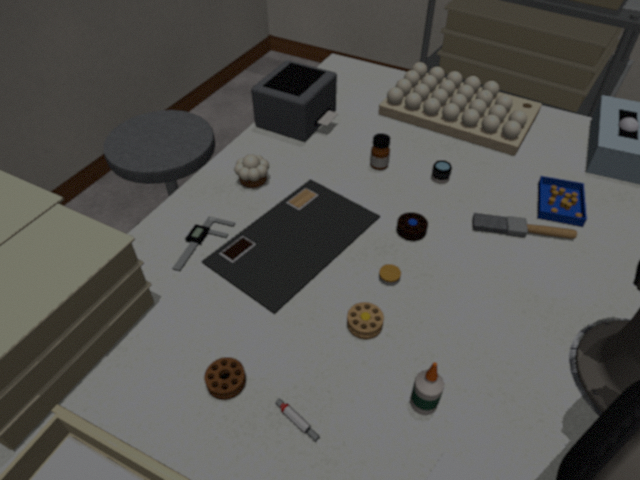

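The top view shows the light disc at (273,304), dark disc (384,306), new holder (194,236), gauge (188,292), loupe (468,310), wax tin (325,306) and oil (462,246). On the turned board (332,222) the dark swatch is at left (300,186) and the pale one at right (377,206). The side view agrees: light (365,320), dark (412,226), new (226,378), gauge (297,420), loupe (442,170).

```bash
cat > h.py <<'E'
import numpy as np, cv2
def ray(c,uv,z):
    uv=np.atleast_2d(uv).astype(float); R,t=c["R"],c["t"]
    d=np.c_[(uv[:,0]-c["cx"])/c["fx"],(uv[:,1]-c["cy"])/c["fy"],np.ones(len(uv))]@R
    o=-R.T@t; s=(z-o[2])/d[:,2]; return o+s[:,None]*d
def proj(c,X):
    p=c["R"]@np.asarray(X)+c["t"]; return np.array([c["fx"]*p[0]/p[2]+c["cx"],c["fy"]*p[1]/p[2]+c["cy"]])
def blob(c,seed,r,lo,hi):
    "pixels of HSV mask near the seed (largest component)"
    hsv=cv2.cvtColor(np.ascontiguousarray(c["img"]),cv2.COLOR_RGB2HSV)
    m=cv2.inRange(hsv,np.array(lo),np.array(hi)); k=np.zeros_like(m); cv2.circle(k,tuple(int(round(v)) for v in seed),r,255,-1)
    n,l,s,ce=cv2.connectedComponentsWithStats(m&k)
    if n<2: return None,0
    i=1+np.argmax(s[1:,4]); return l==i,s[i,4]
def cloud(c):
    h,w=c["range_z"].shape; u,v=np.meshgrid(np.arange(w),np.arange(h)); z=c["range_z"]
    P=np.stack([(u-c["cx"])/c["fx"]*z,(v-c["cy"])/c["fy"]*z,z],-1)
    return (P-c["t"])@c["R"]
def top(c,xy,rad,zlo,zhi):
    "centre of the flat top near xy from range points"
    W=cloud(c); ok=(c["range_z"]>0)&(np.hypot(W[...,0]-xy[0],W[...,1]-xy[1])<rad)&(W[...,2]>zlo)&(W[...,2]<zhi)
    p=W[ok]; 
    if len(p)<10: return None
    (x,y),r=cv2.minEnclosingCircle(p[:,:2].astype(np.float32)); return np.round([x,y,r,np.median(p[:,2]),len(p),*p[:,:2].mean(0)],4)
E
python3 - <<'E'
from h import *
T=dict(np.load("top0.npz"));S=dict(np.load("side0.npz"))
seeds=dict(light=((273,304),(365,320),.024),dark=((384,306),(412,226),.024),new=((194,236),(226,378),.024),loupe=((468,310),(442,165),.036),tin=((325,306),(390,273),.016),oil=((463,241),(381,139),.075))
for n,(a,b,z) in seeds.items():
    pa,pb=ray(T,a,z)[0],ray(S,b,z)[0]
    print(n,pa.round(3),pb.round(3)); 
    for c in (T,S): print("   ",top(c,pa,.05,z-.006,z+.006))
for n,a,b,lo,hi in (("yel",(273,304),(365,317),(20,130,100),(35,255,255)),("blu",(384,306),(412,223),(95,120,50),(125,255,255))):
    for c,s in((T,a),(S,b)):
        m,k=blob(c,s,9,lo,hi); 
        if m is not None: print(n,k,ray(c,np.argwhere(m).mean(0)[::-1],.024)[0].round(4))
# board
for c,s,(sd,sp) in((T,(332,222),((300,186),(377,206))),(S,(292,240),((238,249),(302,199)))):
    g=cv2.cvtColor(np.ascontiguousarray(c["img"]),cv2.COLOR_RGB2GRAY)
    m=cv2.inRange(g,0,95); n,l=cv2.connectedComponents(m); m=(l==l[s[1],s[0]]).astype(np.uint8)
    ct=max(cv2.findContours(m,cv2.RETR_EXTERNAL,cv2.CHAIN_APPROX_NONE)[0],key=cv2.contourArea)[:,0]
    w=ray(c,ct,.006)[:,:2]; r=cv2.minAreaRect((w*1000).astype(np.float32)); print("board",r, g[s[1],s[0]])
    print(" swatch dark,pale",ray(c,sd,.010)[0].round(3),ray(c,sp,.010)[0].round(3))
# gauge
for c,s in((T,(188,292)),(S,(297,420))):
    W=cloud(c);xy=ray(c,s,.007)[0]
    ok=(np.hypot(W[...,0]-xy[0],W[...,1]-xy[1])<.06)&(W[...,2]>.005)&(c["range_z"]>0);p=W[ok]
    r=cv2.minAreaRect((p[:,:2]*1000).astype(np.float32)); print("gauge",xy.round(3),r,p[:,2].max(),len(p))
    hi=p[p[:,2]>.0095]; print(hi[:,:2].mean(0),p[:,:2].mean(0))
    m,k=blob(c,s,25,(0,100,60),(8,255,255)); m2,k2=blob(c,s,25,(172,100,60),(180,255,255))
    for mm in(m,m2):
        if mm is not None: print(" red",ray(c,np.argwhere(mm).mean(0)[::-1],.01)[0].round(4))
E
```

```text
light [0.433 0.116 0.024] [0.43  0.124 0.024]
    [4.339e-01 1.164e-01 3.110e-02 2.390e-02 4.570e+02 4.335e-01 1.162e-01]
    [4.322e-01 1.172e-01 3.200e-02 2.430e-02 8.350e+02 4.316e-01 1.190e-01]
dark [ 0.446 -0.134  0.024] [ 0.443 -0.124  0.024]
    [ 4.482e-01 -1.354e-01  3.110e-02  2.400e-02  4.640e+02  4.477e-01
 -1.351e-01]
    [ 4.469e-01 -1.344e-01  3.300e-02  2.400e-02  5.610e+02  4.453e-01
 -1.326e-01]
new [0.576 0.313 0.024] [0.571 0.321 0.024]
    [5.777e-01 3.168e-01 3.160e-02 2.330e-02 4.100e+02 5.772e-01 3.165e-01]
    [5.770e-01 3.176e-01 3.180e-02 2.410e-02 9.960e+02 5.756e-01 3.186e-01]
loupe [ 0.45  -0.321  0.036] [ 0.452 -0.324  0.036]
    [ 4.523e-01 -3.231e-01  2.090e-02  3.530e-02  2.720e+02  4.525e-01
 -3.229e-01]
    [ 4.526e-01 -3.216e-01  2.370e-02  3.540e-02  2.100e+02  4.500e-01
 -3.207e-01]
tin [ 0.437 -0.002  0.016] [0.436 0.002 0.016]
    [4.380e-01 3.000e-04 2.030e-02 1.640e-02 2.470e+02 4.378e-01 3.000e-04]
    [4.366e-01 1.000e-03 2.170e-02 1.670e-02 3.400e+02 4.357e-01 2.500e-03]
oil [ 0.598 -0.297  0.075] [ 0.591 -0.298  0.075]
    [ 5.929e-01 -3
[... 424 characters left out ...]
 [ 0.684 -0.108  0.01 ]
board ((640.6934204101562, -1.350067138671875), (323.4413146972656, 193.8777313232422), 78.83488464355469) 39
 swatch dark,pale [0.719 0.08  0.01 ] [ 0.683 -0.105  0.01 ]
gauge [0.447 0.315 0.007] ((445.8734436035156, 315.60528564453125), (111.1868667602539, 98.3092041015625), 47.51090621948242) 0.01734301651943459 224
[0.44982302 0.31865948] [0.44936977 0.31855968]
 red [0.4726 0.3126 0.01  ]
 red [0.4766 0.3112 0.01  ]
gauge [0.447 0.321 0.007] ((447.0543212890625, 320.6064453125), (15.52552318572998, 83.75493621826172), 73.96360778808594) 0.017538940162035874 521
[0.44663576 0.32115311] [0.44598135 0.32171979]
 red [0.4752 0.3135 0.01  ]
 red [0.4727 0.3193 0.01  ]
```

Run:
```python
import cv2,numpy as np
a=cv2.imread("pics/top0.png");b=cv2.imread("pics/side0.png")
g1=cv2.resize(a[265:320,160:215],(400,400),interpolation=cv2.INTER_CUBIC);g2=cv2.resize(b[390:450,265:325],(400,400),interpolation=cv2.INTER_CUBIC)
cv2.imwrite("pics/gauge.png",np.hstack([g1,g2]))
```

```text
(no output)
```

View pics/gauge.png

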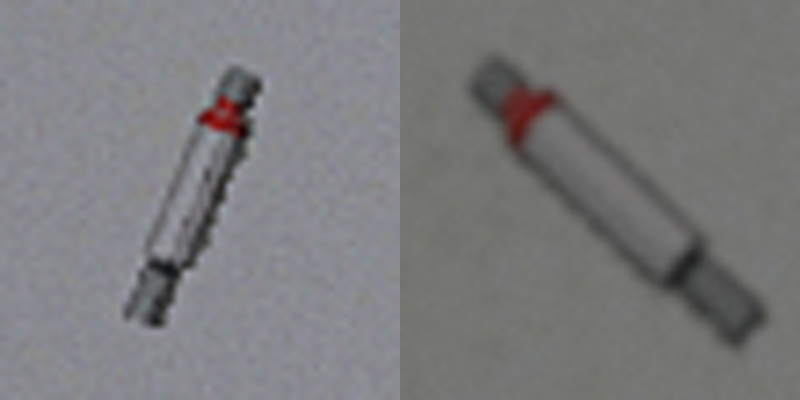

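The gauge crop shows the red, shorter plug end towards the far side, at about (191,280) in the top image, with the other end of the handle at about (183,300). The pale swatch is at the right. I'll align the tool with the board axes and pick up the light sample first.

```bash
cat >> h.py <<'E'
C=np.array([.6415,-.0022,.006]); A=np.deg2rad(-11.1); BX=np.array([np.cos(A),np.sin(A),0]); BY=np.array([-np.sin(A),np.cos(A),0])
def bpt(x,y,z=0): return C+x*BX+y*BY+np.array([0,0,z])
def rel(s,target,yaw=None):
    "shift in tool axes (mm) and twist to go to target"
    from scipy.spatial.transform import Rotation as Ro
    R=Ro.from_euler("xyz",s["tool_rot"]).as_matrix(); d=R.T@(np.asarray(target)-s["tool_pos"])
    print((d*1000).round(1), "twist",None if yaw is None else round((s["tool_rot"][2]-yaw+np.pi)%(2*np.pi)-np.pi,4))
YAW=np.pi+A
E
python3 - <<'E'
from h import *; from cell import *
s=observe(); rel(s,(.4333,.1166,.12),YAW); rel(s,(.4333,.1166,.003),YAW)
print(ray(dict(np.load("top0.npz")),[(187.0,290.2),(190.9,279.9),(183.1,300.5)],.010).round(4))
S=dict(np.load("side0.npz")); print(ray(S,[(265+.15*(530-400),390+.15*115),(265+.15*(685-400),390+.15*265)],.010).round(4))
E
```

```text
[-385.9 -295.5  106.4] twist -0.0791
[-386.  -295.3  223.4] twist -0.0791
[[0.451  0.3171 0.01  ]
 [0.4753 0.3112 0.01  ]
 [0.4269 0.3229 0.01  ]]
[[0.4723 0.3142 0.01  ]
 [0.425  0.3278 0.01  ]]
```

Call:
step_arm(plan=[[-1,-0.04,-0.03,0.01,-0.079],[-1,-0.386,-0.2955,0.106,-0.079],[-1,-0.386,-0.2955,0.106,-0.079],[-1,-0.386,-0.2955,0.106,-0.079],[-1,-0.386,-0.2955,0.106,-0.079],[-1,-0.386,-0.2955,0.106,-0.079],[-1,-0.386,-0.2955,0.106,-0.079],[-1,-0.386,-0.2955,0.106,-0.079],[-1,-0.386,-0.2955,0.106,-0.079],[-1,-0.386,-0.2955,0.106,-0.079],[-1,-0.386,-0.2955,0.106,-0.079],[-1,-0.386,-0.2955,0.106,-0.079]], grip_force=10)

```text
time: 1.6
tool_pos: [0.4329, 0.1183, 0.1211]
tool_rot: [3.141, 0.0, 2.95]
contact_force: [-0.2, 0.1, -0.4]
opening: 0.092
grip_force: 0.0
```

Run:
```python
from h import *; from cell import *
s=observe(); print(s["tool_pos"],s["tool_rot"],s["qpos"]); rel(s,(.4333,.1166,.003),YAW)
```

```text
[0.4329419  0.1182748  0.12105889] [3.14126270e+00 3.47412719e-04 2.95006068e+00] [ 9.54623437e-02  3.30148461e-01  1.87570689e+00  2.71024336e-04
  9.35310718e-01 -1.28396289e+00]
[ -0.6  -1.6 118.1] twist 0.0022
```

Call:
step_arm(plan=[[-1,0,-0.001,0.04,0],[-1,0,-0.001,0.08,0],[-1,0,-0.001,0.105,0],[-1,0,-0.001,0.118,0],[-1,0,-0.001,0.118,0],[1,0,-0.001,0.118,0],[1,0,-0.001,0.118,0],[1,0,-0.001,0.118,0],[1,0,-0.001,0.118,0],[1,0,-0.001,0.118,0]])

```text
time: 2.85
tool_pos: [0.4336, 0.1161, 0.0031]
tool_rot: [3.141, 0.001, 2.948]
contact_force: [-1.3, 0.3, 5.2]
opening: 0.0616
grip_force: 10.0
```

Run:
```python
from h import *; from cell import *
s=observe(); print(s["tool_pos"],s["tool_rot"][2],s["opening"],s["grip_force"]); rel(s,bpt(.001,-.095,.004),YAW)
```

```text
[0.43364531 0.11608639 0.00313683] 2.9477343964452274 0.061559060395113205 10.000523775815964
[-227.8 -171.    -6.7] twist -0.0001
```

Call:
step_arm(plan=[[1,0,0,-0.03,0],[1,0,0,-0.06,0],[1,-0.02,-0.015,-0.08,0],[1,-0.05,-0.04,-0.08,0],[1,-0.085,-0.065,-0.08,0],[1,-0.12,-0.09,-0.08,0],[1,-0.155,-0.115,-0.08,0],[1,-0.185,-0.14,-0.08,0],[1,-0.21,-0.16,-0.07,0],[1,-0.228,-0.171,-0.05,0],[1,-0.228,-0.171,-0.035,0],[1,-0.228,-0.171,-0.02,0],[1,-0.228,-0.171,-0.02,0],[1,-0.228,-0.171,-0.02,0]])

```text
time: 4.6
tool_pos: [0.6243, -0.0951, 0.0233]
tool_rot: [3.142, 0.001, 2.949]
contact_force: [-0.0, -0.6, -0.3]
opening: 0.0619
grip_force: 10.0
```

```bash
cat > look.py <<'E'
from h import *; from cell import *
import sys
def plug(z,xy,lo,hi):
    for n in("top","side"):
        c=read_camera(n); m,k=blob(c,proj(c,[*xy,z]),14,lo,hi)
        if m is None: print(n,"none"); continue
        p=ray(c,np.argwhere(m).mean(0)[::-1],z)[0]; d=p-C; print(n,k,p.round(4),"board xy mm",(1e3*np.array([d@BX,d@BY])).round(1))
YEL=((20,130,60),(35,255,255));BLU=((95,120,40),(125,255,255))
E
python3 - <<'E'
from look import *
s=observe(); print(s["tool_pos"]); rel(s,bpt(.001,-.095,.0032),YAW)
g=bpt(.001,-.095); plug(s["tool_pos"][2]-.0031+.024,g[:2],*YEL)
E
```

```text
[ 0.62428121 -0.09511669  0.02334136]
[ 0.  -0.5 14.1] twist 0.0007
top none
side 16 [ 0.6198 -0.0946  0.0442] board xy mm [ -3.5 -94.8]
```

Call:
step_arm(plan=[[1,0,-0.0005,0.006,0],[1,0,-0.0005,0.011,0],[1,0,-0.0005,0.014,0],[1,0,-0.0005,0.014,0],[0.1,0,-0.0005,0.014,0],[-0.6,0,-0.0005,0.014,0],[-0.6,0,-0.0005,0.014,0],[-0.6,0,-0.0005,0.014,0],[-0.6,0,-0.0005,-0.02,0],[-1,0,-0.0005,-0.06,0],[-1,0,0.03,-0.1,0],[-1,0.05,0.09,-0.1,0],[-1,0.1,0.12,-0.1,0],[-1,0.1,0.12,-0.1,0]])

```text
time: 6.45
tool_pos: [0.5463, 0.044, 0.1228]
tool_rot: [3.141, -0.002, 2.951]
contact_force: [1.0, -0.3, 0.1]
opening: 0.0916
grip_force: 0.0
```

Run:
```python
from look import *
s=observe(); print(s["tool_pos"])
plug(.030,bpt(.001,-.095)[:2],*YEL)
for n,z in(("dark",.015),("pale",.015)): pass
# swatch frames/centres from range
for n in("top","side"):
    c=read_camera(n); print(n,"disc",top(c,bpt(.001,-.095)[:2],.045,.024,.036),
      (1e3*np.array([(np.r_[top(c,bpt(.001,-.095)[:2],.045,.024,.036)[:2],0]-C)@b for b in(BX,BY)])).round(1))
rel(s,(.4476,-.1355,.12),YAW);rel(s,(.4476,-.1355,.003),YAW)
```

```text
[0.5462967  0.04401815 0.12277512]
top 43 [ 0.6238 -0.097   0.03  ] board xy mm [  0.9 -96.4]
side 41 [ 0.6261 -0.0976  0.03  ] board xy mm [  3.2 -96.6]
top disc [ 6.232e-01 -9.700e-02  3.230e-02  2.990e-02  4.390e+02  6.231e-01
 -9.620e-02] [  0.3 -96.5]
side disc [ 6.191e-01 -9.820e-02  3.300e-02  3.000e-02  2.090e+02  6.107e-01
 -9.570e-02] [ -3.5 -98.5]
[  62.9 -195.     2.9] twist 0.0032
[  62.6 -195.   119.9] twist 0.0032
```

Call:
step_arm(plan=[[-1,0.02,-0.05,0.002,0.003],[-1,0.04,-0.1,0.002,0.003],[-1,0.055,-0.15,0.002,0.003],[-1,0.0625,-0.185,0.002,0.003],[-1,0.0625,-0.195,0.02,0.003],[-1,0.0625,-0.195,0.06,0.003],[-1,0.0625,-0.195,0.1,0.003],[-1,0.0625,-0.195,0.12,0.003],[-1,0.0625,-0.195,0.12,0.003],[-1,0.0625,-0.195,0.12,0.003],[1,0.0625,-0.195,0.12,0.003],[1,0.0625,-0.195,0.12,0.003],[1,0.0625,-0.195,0.12,0.003],[1,0.0625,-0.195,0.12,0.003],[1,0.0625,-0.195,0.12,0.003]])

```text
time: 8.52
tool_pos: [0.4503, -0.1379, 0.0028]
tool_rot: [3.142, 0.0, 2.945]
contact_force: [-1.2, 0.1, 2.1]
opening: 0.0619
grip_force: 10.0
```

Run:
```python
from look import *
s=observe(); print(s["tool_pos"],s["opening"]); rel(s,bpt(.001,.095,.0032),YAW)
```

```text
[ 0.45032621 -0.13794079  0.00280994] 0.06190052470099094
[-161.7  265.5   -6.3] twist -0.003
```

Call:
step_arm(plan=[[1,0,0,-0.03,-0.003],[1,0,0.0,-0.06,-0.003],[1,-0.015,0.025,-0.08,-0.003],[1,-0.035,0.06,-0.09,-0.003],[1,-0.06,0.1,-0.09,-0.003],[1,-0.085,0.14,-0.09,-0.003],[1,-0.11,0.18,-0.09,-0.003],[1,-0.135,0.22,-0.09,-0.003],[1,-0.155,0.25,-0.08,-0.003],[1,-0.165,0.2655,-0.06,-0.003],[1,-0.165,0.2655,-0.03,-0.003],[1,-0.165,0.2655,-0.02,-0.003],[1,-0.165,0.2655,-0.02,-0.003],[1,-0.165,0.2655,-0.02,-0.003]])

```text
time: 10.28
tool_pos: [0.6648, 0.0899, 0.0241]
tool_rot: [3.141, 0.002, 2.947]
contact_force: [0.9, 0.4, -1.1]
opening: 0.0616
grip_force: 10.0
```

Run:
```python
from look import *
s=observe(); print(s["tool_pos"],s["opening"]); rel(s,bpt(.004,.095,.003),YAW)
plug(s["tool_pos"][2]-.0031+.024,bpt(.001,.095)[:2],*BLU)
```

```text
[0.66476308 0.08993578 0.02414836] 0.061550082944763045
[ 1.1  0.1 15.1] twist -0.0004
top none
side 51 [0.6602 0.0894 0.045 ] board xy mm [ 0.7 93.5]
```

Call:
step_arm(plan=[[1,0,0.0005,0.007,0],[1,0,0.0005,0.012,0],[1,0,0.0005,0.015,0],[1,0,0.0005,0.015,0],[0.1,0,0.0005,0.015,0],[-0.6,0,0.0005,0.015,0],[-0.6,0,0.0005,0.015,0],[-0.6,0,0.0005,0.015,0],[-0.6,0,0.0005,-0.02,0],[-1,0,0.0005,-0.06,0],[-1,0.02,0.04,-0.1,0],[-1,0.06,0.09,-0.1,0],[-1,0.1,0.15,-0.1,0],[-1,0.1,0.15,-0.1,0],[-1,0.1,0.15,-0.1,0],[-1,0.1,0.15,-0.1,0]])

```text
time: 12.38
tool_pos: [0.5955, 0.2551, 0.1226]
tool_rot: [-3.141, 0.0, 2.946]
contact_force: [-0.7, 0.2, 0.2]
opening: 0.0917
grip_force: 0.0
```

Run:
```python
from look import *
s=observe(); print(s["tool_pos"])
plug(.030,bpt(.001,.095)[:2],*BLU); plug(.030,bpt(.001,-.095)[:2],*YEL)
c=read_camera("top"); cv2.imwrite("pics/top1.png",c["img"][:,:,::-1])
im=c["img"][150:300,230:430,::-1]; cv2.imwrite("pics/crop1.png",cv2.resize(im,(800,600),interpolation=cv2.INTER_CUBIC))
rel(s,(.5773,.317,.12),YAW);rel(s,(.5773,.317,.003),YAW)
```

```text
[0.59550571 0.25514023 0.12255564]
top 43 [0.6607 0.0906 0.03  ] board xy mm [ 0.9 94.7]
side none
top 45 [ 0.6238 -0.0966  0.03  ] board xy mm [  0.8 -96. ]
side 46 [ 0.6234 -0.0971  0.03  ] board xy mm [  0.5 -96.6]
[29.9 57.2  2.5] twist -0.0016
[ 29.9  57.2 119.5] twist -0.0016
```

View pics/crop1.png

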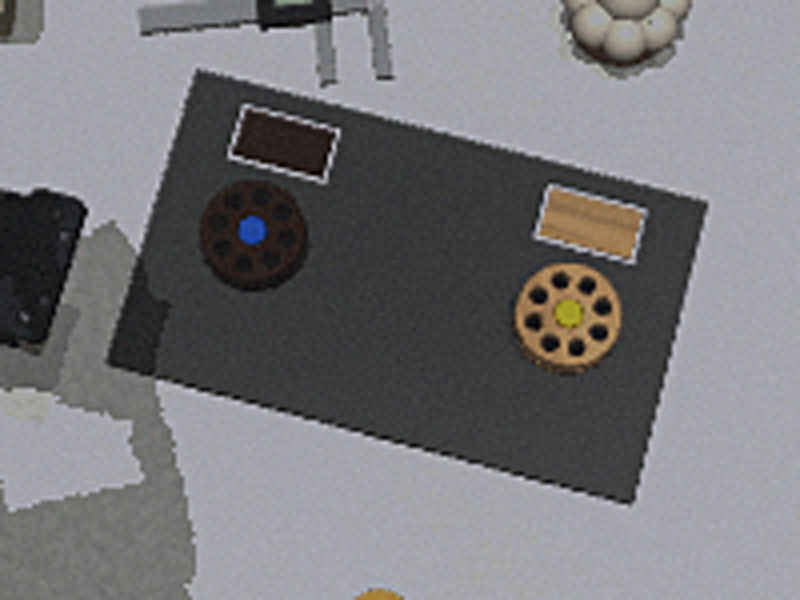

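The crop shows both discs upright in front of the right swatches: dark disc at (254,233) below the dark swatch (286,143), and light disc at (568,315) below the pale swatch (591,223). Next is the new holder.

Call:
step_arm(plan=[[-1,0.015,0.03,0.002,0],[-1,0.03,0.057,0.01,0],[-1,0.03,0.057,0.05,0],[-1,0.03,0.057,0.08,0],[-1,0.03,0.057,0.08,0],[-1,0.03,0.057,0.08,0]])

```text
time: 13.38
tool_pos: [0.5773, 0.3183, 0.044]
tool_rot: [3.14, 0.002, 2.947]
contact_force: [-0.3, 0.4, 0.9]
opening: 0.0919
grip_force: 0.0
```

Run:
```python
from look import *
s=observe(); print(s["tool_pos"]); rel(s,(.5773,.317,.003),YAW)
T=dict(np.load("top0.npz"))
for uv in((301.4,185.6),(377.6,205.6)):
    d=ray(T,uv,.010)[0]-C; print((1e3*np.array([d@BX,d@BY])).round(1))
```

```text
[0.57726784 0.31833384 0.04404769]
[-0.2 -1.3 41. ] twist -0.0007
[63.3 92.3]
[ 63.1 -96.6]
```

Call:
step_arm(plan=[[-1,0,-0.001,0.02,0],[-1,0,-0.001,0.036,0],[-1,0,-0.001,0.041,0],[-1,0,-0.001,0.041,0],[1,0,-0.001,0.041,0],[1,0,-0.001,0.041,0],[1,0,-0.001,0.041,0],[1,0,-0.001,0.041,0],[1,0,-0.001,0.041,0]])

```text
time: 14.5
tool_pos: [0.5762, 0.3174, 0.002]
tool_rot: [3.141, 0.0, 2.948]
contact_force: [-0.6, 0.0, 1.4]
opening: 0.0618
grip_force: 10.0
```

Run:
```python
from look import *
s=observe(); print(s["tool_pos"],s["opening"]); rel(s,bpt(.001,-.0008,.0032),YAW); print((s["tool_pos"]-(.5773,.317,.003))@BX)
```

```text
[0.57621674 0.31742983 0.0019951 ] 0.061821369018037836
[-126.6 -301.9   -7.3] twist -0.0001
-0.001145748158043976
```

Call:
step_arm(plan=[[1,0,0,-0.03,0],[1,0,0,-0.06,0],[1,-0.01,-0.025,-0.085,0],[1,-0.025,-0.06,-0.09,0],[1,-0.04,-0.1,-0.09,0],[1,-0.06,-0.145,-0.09,0],[1,-0.08,-0.19,-0.09,0],[1,-0.1,-0.235,-0.09,0],[1,-0.115,-0.275,-0.09,0],[1,-0.1255,-0.302,-0.08,0],[1,-0.1255,-0.302,-0.05,0],[1,-0.1255,-0.302,-0.025,0],[1,-0.1255,-0.302,-0.02,0],[1,-0.1255,-0.302,-0.02,0],[1,-0.1255,-0.302,-0.02,0]])

```text
time: 16.38
tool_pos: [0.6419, -0.0031, 0.023]
tool_rot: [3.141, 0.002, 2.948]
contact_force: [0.3, 0.5, -0.0]
opening: 0.0617
grip_force: 10.0
```

Run:
```python
from look import *
s=observe(); print(s["tool_pos"],s["opening"]); rel(s,bpt(-.0001,-.0008,.002),YAW)
```

```text
[ 0.6419152  -0.00309395  0.02303109] 0.061688545517718706
[ 0.7 -0.  15. ] twist 0.0002
```

Call:
step_arm(plan=[[1,0.0005,0,0.007,0],[1,0.0005,0,0.012,0],[1,0.0005,0,0.015,0],[1,0.0005,0,0.015,0],[0,0.0005,0,0.015,0],[-0.5,0.0005,0,0.015,0],[-0.5,0.0005,0,0.015,0],[-0.5,0.0005,0,0.015,0],[-0.5,0.0005,0,-0.02,0],[-1,0.0005,0,-0.06,0],[-1,0.05,-0.06,-0.12,0],[-1,0.1,-0.12,-0.12,0],[-1,0.1,-0.17,-0.12,0],[-1,0.1,-0.17,-0.12,0],[-1,0.1,-0.17,-0.12,0],[-1,0.1,-0.17,-0.12,0]])

```text
time: 18.38
tool_pos: [0.5105, -0.1502, 0.1416]
tool_rot: [3.141, 0.0, 2.948]
contact_force: [0.0, 0.1, 0.2]
opening: 0.0916
grip_force: 0.0
```

Run:
```python
from look import *
s=observe(); print(s["tool_pos"]); rel(s,(.4522,-.3228,.12),YAW)
plug(.030,bpt(.001,.095)[:2],*BLU); plug(.030,bpt(.001,-.095)[:2],*YEL)
for n in("top","side"):
    c=read_camera(n)
    for y in(.095,-.001,-.095):
        p=top(c,bpt(.001,y)[:2],.045,.026,.036)
        if p is None: continue
        print(n,[(1e3*np.array([(np.r_[q,0]-C)@b for b in(BX,BY)])).round(1) for q in(p[:2],p[5:])],p[2],p[4])
    if n=="top": cv2.imwrite("pics/crop2.png",cv2.resize(c["img"][150:300,230:430,::-1],(800,600),interpolation=cv2.INTER_CUBIC))
```

```text
[ 0.51052379 -0.15019994  0.14157182]
[  24.  -180.6   21.5] twist -0.0001
top 41 [0.6608 0.0905 0.03  ] board xy mm [ 1.1 94.7]
side 73 [0.6606 0.0903 0.03  ] board xy mm [ 0.9 94.5]
top 44 [ 0.6238 -0.0968  0.03  ] board xy mm [  0.8 -96.2]
side 48 [ 0.6234 -0.0973  0.03  ] board xy mm [  0.6 -96.8]
top [array([ 0.7, 94.6]), array([ 0.1, 94.7])] 0.0313 392.0
top [array([ 0.8, -0.8]), array([ 0.6, -1.3])] 0.0315 368.0
top [array([  0.7, -94.6]), array([  7.6, -90.9])] 0.0307 252.0
side [array([-0.1, 95.6]), array([-2. , 96.3])] 0.0323 597.0
side [array([-0. , -0.9]), array([-2.3,  0.3])] 0.0329 493.0
side [array([ -1.7, -96.4]), array([ -2.6, -94.5])] 0.0326 465.0
```

View pics/crop2.png

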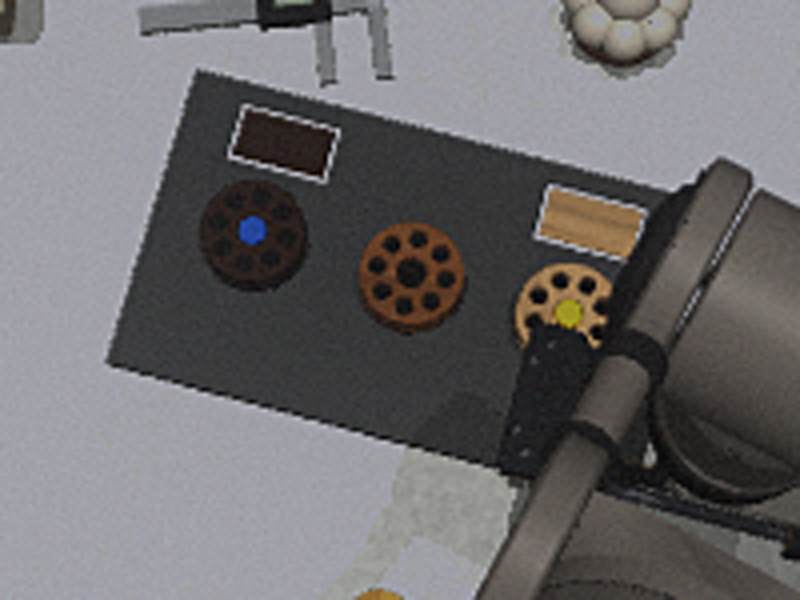

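The crop shows the new holder at (411,272), midway between the blue plug (251,230) and the yellow plug (568,314), and in line with them. Next is the loupe.

Call:
step_arm(plan=[[-1,0.006,-0.05,0.01,0],[-1,0.012,-0.1,0.02,0],[-1,0.02,-0.15,0.021,0],[-1,0.024,-0.1806,0.0215,0],[-1,0.024,-0.1806,0.04,0],[-1,0.024,-0.1806,0.06,0],[-1,0.024,-0.1806,0.08,0],[-1,0.024,-0.1806,0.08,0],[-1,0.024,-0.1806,0.08,0]])

```text
time: 19.8
tool_pos: [0.4524, -0.3234, 0.0623]
tool_rot: [-3.141, 0.001, 2.948]
contact_force: [0.1, -1.5, 0.4]
opening: 0.0917
grip_force: 0.0
```

Run:
```python
from look import *
s=observe(); print(s["tool_pos"]); rel(s,(.4522,-.3228,.008),YAW)
```

```text
[ 0.45236846 -0.32341824  0.06229637]
[ 0.3  0.6 54.3] twist 0.0004
```

Call:
step_arm(plan=[[-1,0,0.0005,0.025,0],[-1,0,0.0005,0.045,0],[-1,0,0.0005,0.054,0],[-1,0,0.0005,0.054,0],[0.3,0,0.0005,0.054,0],[1,0,0.0005,0.054,0],[1,0,0.0005,0.054,0],[1,0,0.0005,0.054,0],[1,0,0.0005,0.054,0],[1,0,0.0005,0.054,0]])

```text
time: 21.05
tool_pos: [0.452, -0.3228, 0.0077]
tool_rot: [3.141, -0.0, 2.948]
contact_force: [0.3, -1.4, 0.2]
opening: 0.042
grip_force: 10.0
```

Run:
```python
from look import *
s=observe(); print(s["tool_pos"],s["opening"],s["grip_force"]); rel(s,bpt(.0008,-.0008,.032),YAW);print((s["tool_pos"]-(.4522,-.3228,.003))@BX)
```

```text
[ 0.45196707 -0.32281635  0.0076922 ] 0.04196972712370356 10.000070035457611
[-125.   350.3  -30.3] twist -0.0001
-0.00022542298563444502
```

Call:
step_arm(plan=[[1,0,0,-0.03,0],[1,0,0,-0.07,0],[1,0,0.01,-0.11,0],[1,-0.01,0.04,-0.12,0],[1,-0.025,0.08,-0.12,0],[1,-0.045,0.125,-0.12,0],[1,-0.06,0.17,-0.12,0],[1,-0.075,0.215,-0.12,0],[1,-0.09,0.26,-0.12,0],[1,-0.11,0.305,-0.12,0],[1,-0.12,0.335,-0.11,0],[1,-0.125,0.3503,-0.09,0],[1,-0.125,0.3503,-0.06,0],[1,-0.125,0.3503,-0.042,0],[1,-0.125,0.3503,-0.042,0],[1,-0.125,0.3503,-0.042,0],[1,-0.125,0.3503,-0.042,0]])

```text
time: 23.18
tool_pos: [0.6428, -0.0036, 0.051]
tool_rot: [3.141, 0.002, 2.947]
contact_force: [-0.4, 0.2, -0.9]
opening: 0.0421
grip_force: 10.0
```

Run:
```python
from look import *
s=observe(); print(s["tool_pos"],s["contact_force"],s["opening"]); rel(s,bpt(.0008,-.0008,.0317),YAW)
c=read_camera("side"); cv2.imwrite("pics/side2.png",cv2.resize(c["img"][150:330,180:420,::-1],(800,600),interpolation=cv2.INTER_CUBIC))
```

```text
[ 0.64282116 -0.0035579   0.05099611] [-0.41220469  0.15799044 -0.8555208 ] 0.042077189568420235
[ 0.8  0.3 13.3] twist -0.0005
```

View pics/side2.png

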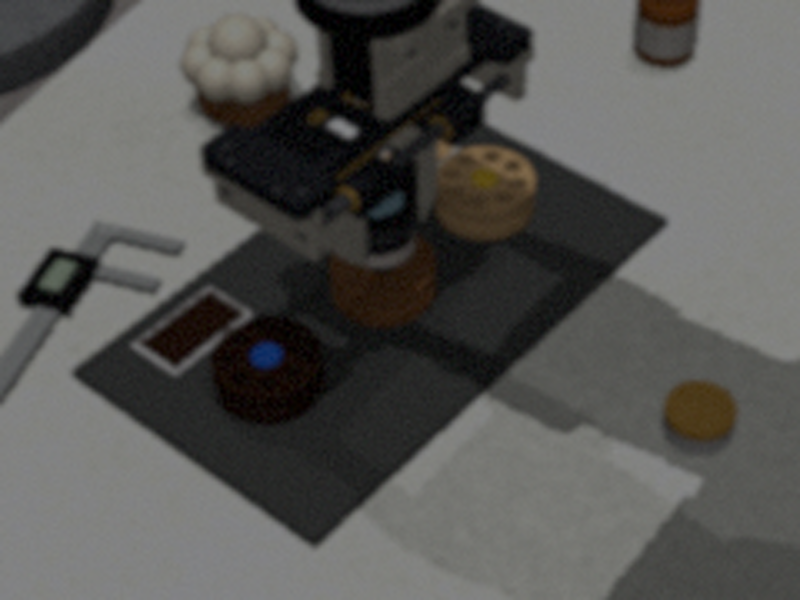

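The loupe hangs level over the new holder (388,250 in the crop). I'll lower it slowly.

Call:
step_arm(plan=[[1,0.0005,0.0003,0.003,0],[1,0.0005,0.0003,0.006,0],[1,0.0005,0.0003,0.0085,0],[1,0.0005,0.0003,0.01,0],[1,0.0005,0.0003,0.011,0],[1,0.0005,0.0003,0.0115,0],[1,0.0005,0.0003,0.012,0],[1,0.0005,0.0003,0.0125,0],[1,0.0005,0.0003,0.0125,0],[1,0.0005,0.0003,0.0125,0]])

```text
time: 24.48
tool_pos: [0.6418, -0.0028, 0.0377]
tool_rot: [3.142, 0.0, 2.948]
contact_force: [-1.2, 0.3, 5.3]
opening: 0.0419
grip_force: 10.0
```

Call:
step_arm(plan=[[0.9,0,0,-0.0003,0],[0.05,0,0,-0.0003,0],[-0.05,0,0,-0.0003,0],[-0.2,0,0,-0.0003,0],[-0.3,0,0,-0.0003,0],[-0.3,0,0,-0.0003,0],[-0.3,0,0,-0.03,0],[-0.5,0,0,-0.07,0],[-0.5,0,0,-0.11,0],[-0.5,0.02,0.04,-0.12,0],[-0.5,0.05,0.09,-0.12,0],[-0.5,0.08,0.15,-0.12,0],[-0.5,0.1,0.2,-0.12,0],[-0.5,0.12,0.24,-0.12,0],[-0.5,0.12,0.24,-0.12,0],[-0.5,0.12,0.24,-0.12,0]], grip_force=5)

```text
time: 26.48
tool_pos: [0.5702, 0.2554, 0.1572]
tool_rot: [-3.141, 0.0, 2.948]
contact_force: [0.6, -0.4, 0.3]
opening: 0.0687
grip_force: 0.0
```

Run:
```python
from look import *
s=observe(); print(s["tool_pos"],s["tool_rot"][2])
for n in("top","side"):
    c=read_camera(n)
    for y,zl,zh in((.095,.026,.036),(-.001,.060,.070),(-.095,.026,.036)):
        p=top(c,bpt(.001,y)[:2],.045,zl,zh)
        if p is None: print("none"); continue
        print(n,[(1e3*np.array([(np.r_[q,0]-C)@b for b in(BX,BY)])).round(1) for q in(p[:2],p[5:])],p[2:5])
    if n=="top": cv2.imwrite("pics/crop3.png",cv2.resize(c["img"][150:300,230:430,::-1],(800,600),interpolation=cv2.INTER_CUBIC))
gy=np.pi/2+np.deg2rad(75.5) # tool y across gauge
rel(s,(.449,.319,.12),gy)
```

```text
[0.57023693 0.25538483 0.15717715] 2.948086591269645
top [array([ 1. , 94.1]), array([ 0.4, 94.7])] [3.20e-02 3.00e-02 4.14e+02]
top [array([ 0.2, -0.8]), array([ 0.3, -0.9])] [2.10e-02 6.53e-02 2.46e+02]
top [array([  0.3, -95.5]), array([ -0.6, -95.8])] [3.12e-02 3.01e-02 4.07e+02]
side [array([-5.2, 98.9]), array([ -5.7, 101.5])] [2.98e-02 2.98e-02 8.90e+01]
side [array([ -6.5, -11.3]), array([ -9.2, -14.5])] [1.52e-02 6.63e-02 2.20e+01]
side [array([ -2.1, -97.2]), array([ -2.8, -94.5])] [3.26e-02 3.04e-02 4.64e+02]
[131.2  39.1  37.1] twist 0.0596
```

View pics/crop3.png

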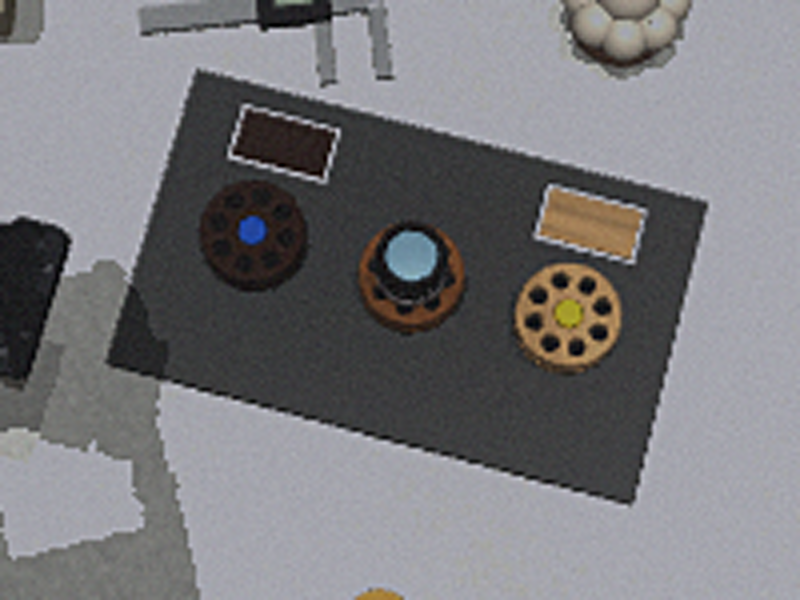

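The top crop shows the loupe lens (411,257) upright and centred on the new holder. The gauge is last.

Call:
step_arm(plan=[[-0.5,0.04,0.012,0.01,0.06],[-0.5,0.08,0.024,0.02,0.06],[-0.5,0.12,0.036,0.03,0.06],[-0.5,0.1312,0.039,0.06,0.06],[-0.5,0.1312,0.039,0.09,0.06],[-0.5,0.1312,0.039,0.11,0.06],[-0.5,0.1312,0.039,0.11,0.06],[-0.5,0.1312,0.039,0.11,0.06]], grip_force=12)

```text
time: 27.58
tool_pos: [0.4499, 0.319, 0.0481]
tool_rot: [3.141, 0.001, 2.887]
contact_force: [-0.2, -0.8, -0.0]
opening: 0.0691
grip_force: 0.0
```

Run:
```python
from look import *
s=observe(); print(s["tool_pos"],s["tool_rot"][2]); rel(s,(.449,.319,.0025),np.pi/2+np.deg2rad(75.2))
```

```text
[0.44989758 0.31898804 0.04806545] 2.886548727011723
[ 0.9 -0.3 45.6] twist 0.0033
```

Call:
step_arm(plan=[[-0.5,0.001,0,0.02,0],[-0.5,0.001,0,0.038,0],[-0.5,0.001,0,0.0455,0],[-0.5,0.001,0,0.0455,0],[0.3,0.001,0,0.0455,0],[1,0.001,0,0.0455,0],[1,0.001,0,0.0455,0],[1,0.001,0,0.0455,0],[1,0.001,0,0.0455,0],[1,0.001,0,0.0455,0],[1,0.001,0,0.0455,0]])

```text
time: 28.95
tool_pos: [0.4479, 0.3196, 0.0017]
tool_rot: [3.142, -0.0, 2.888]
contact_force: [0.1, -0.4, -0.7]
opening: 0.0137
grip_force: 12.0
```

Run:
```python
from look import *
s=observe(); print(s["tool_pos"],s["tool_rot"],s["opening"],s["grip_force"]); rel(s,bpt(-.067,-.0008,.0025),np.pi/2+A)
c=read_camera("side"); u=proj(c,s["tool_pos"]).astype(int); cv2.imwrite("pics/g2.png",cv2.resize(c["img"][u[1]-75:min(480,u[1]+75),u[0]-100:u[0]+100,::-1],None,fx=3.5,fy=3.5,interpolation=cv2.INTER_CUBIC))
```

```text
[0.44793013 0.31963487 0.00171016] [ 3.14150036e+00 -5.86700331e-05  2.88769667e+00] 0.013669171802932818 11.999755650758743
[-201.4 -267.7   -6.8] twist 1.5106
```

View pics/g2.png

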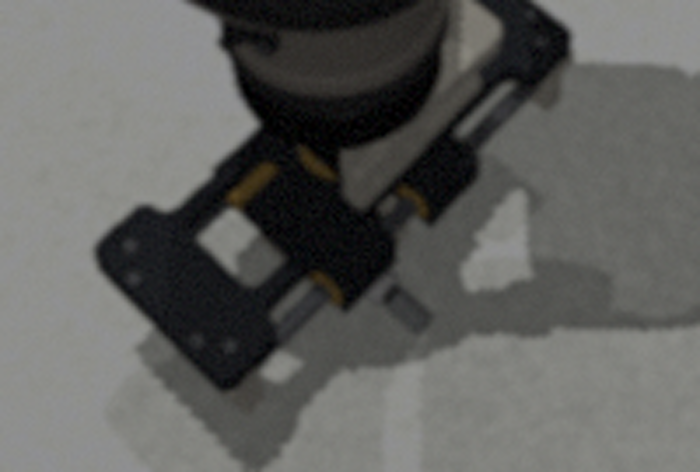

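The side crop shows the gripper closed across the handle, with the long plug showing at (410,305). I'll carry it to the board with the turn.

Call:
step_arm(plan=[[1,0,0,-0.03,0],[1,0,0,-0.07,0],[1,0,0,-0.11,0.1],[1,-0.02,-0.03,-0.12,0.25],[1,-0.05,-0.065,-0.12,0.4],[1,-0.08,-0.1,-0.12,0.56],[1,-0.11,-0.14,-0.12,0.72],[1,-0.135,-0.18,-0.12,0.88],[1,-0.16,-0.21,-0.12,1.04],[1,-0.185,-0.245,-0.12,1.2],[1,-0.2,-0.267,-0.12,1.36],[1,-0.2014,-0.2677,-0.12,1.48],[1,-0.2014,-0.2677,-0.1,1.51],[1,-0.2014,-0.2677,-0.06,1.51],[1,-0.2014,-0.2677,-0.04,1.51],[1,-0.2014,-0.2677,-0.03,1.51],[1,-0.2014,-0.2677,-0.03,1.51],[1,-0.2014,-0.2677,-0.03,1.51]])

```text
time: 31.25
tool_pos: [0.5764, 0.0099, 0.0327]
tool_rot: [3.14, -0.0, 1.378]
contact_force: [0.1, -0.3, -0.3]
opening: 0.0141
grip_force: 12.0
```

Run:
```python
from look import *
s=observe(); print(s["tool_pos"],s["tool_rot"],s["opening"],s["contact_force"]); rel(s,bpt(-.067,-.0008,.0018),np.pi/2+A)
c=read_camera("side"); cv2.imwrite("pics/side3.png",cv2.resize(c["img"][150:330,180:420,::-1],(800,600),interpolation=cv2.INTER_CUBIC))
```

```text
[0.57636294 0.00987577 0.03268075] [ 3.13983189e+00 -1.98600693e-04  1.37782905e+00] 0.014073873247391403 [ 0.08576174 -0.27317814 -0.34545982]
[-0.1 -0.8 24.9] twist 0.0008
```

View pics/side3.png

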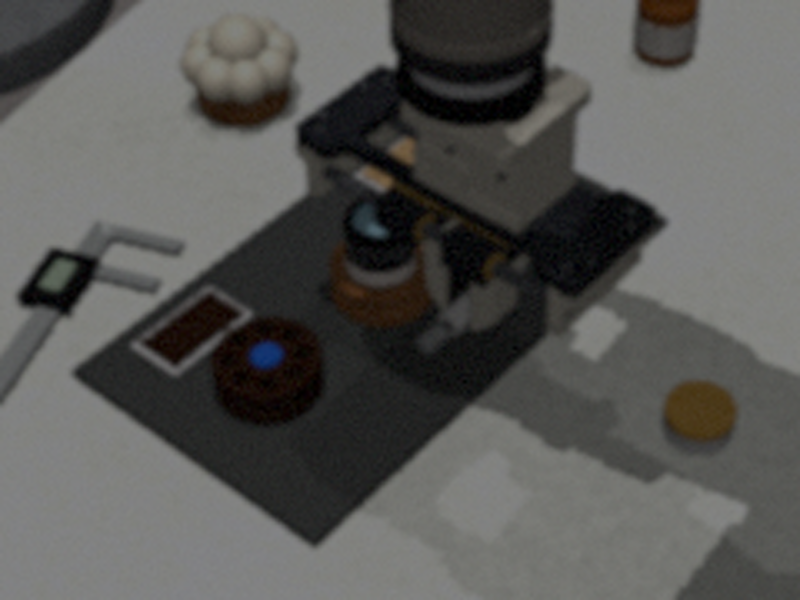

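The side crop shows the gauge (445,325) hanging level in front of the new holder, with the far finger clear of the loupe.

Call:
step_arm(plan=[[1,0,-0.0005,0.008,0],[1,0,-0.0005,0.015,0],[1,0,-0.0005,0.02,0],[1,0,-0.0005,0.023,0],[1,0,-0.0005,0.024,0],[1,0,-0.0005,0.024,0],[1,0,-0.0005,0.024,0]])

```text
time: 32.17
tool_pos: [0.5753, 0.01, 0.0078]
tool_rot: [3.141, -0.0, 1.378]
contact_force: [-0.0, -0.0, -0.5]
opening: 0.0137
grip_force: 12.0
```

Call:
step_arm(plan=[[0.65,0,0,0.0003,0],[0.55,0,0,0.0003,0],[0.48,0,0,0.0003,0],[0.48,0,0,0.0003,0],[0.48,0,0,-0.015,0],[0.48,0,0,-0.04,0],[0.48,0,0,-0.09,0],[0.48,0,0,-0.14,0],[0.48,0.05,0,-0.17,0],[0.48,0.1,0,-0.17,0],[0.48,0.16,0,-0.17,0],[0.48,0.22,0,-0.17,0],[0.48,0.28,0,-0.17,0],[0.48,0.28,0,-0.17,0],[0.48,0.28,0,-0.17,0],[0.48,0.28,0,-0.17,0]])

```text
time: 34.17
tool_pos: [0.629, 0.2834, 0.1784]
tool_rot: [3.141, 0.0, 1.376]
contact_force: [0.9, -0.4, -0.5]
opening: 0.0239
grip_force: 0.0
```

Run:
```python
from look import *
s=observe(); print(s["tool_pos"],s["opening"])
plug(.030,bpt(.001,.095)[:2],*BLU); plug(.030,bpt(.001,-.095)[:2],*YEL)
for n in("top","side"):
    c=read_camera(n)
    p=top(c,bpt(0,-.001)[:2],.045,.060,.070); print(n,"loupe",p)
    W=cloud(c); g=bpt(-.067,0); d=W-C; bx=d@BX; by=d@BY
    ok=(abs(bx+.067)<.025)&(abs(by)<.055)&(W[...,2]>.011)&(W[...,2]<.03)
    r=cv2.minAreaRect(np.c_[bx[ok],by[ok]].astype(np.float32)*1000); print("gauge board mm",r,ok.sum(),np.median(W[...,2][ok]))
    print("tin",top(c,(.438,.0005),.04,.010,.022)); print("oil",top(c,(.5925,-.302),.04,.07,.08))
    cv2.imwrite(f"pics/end_{n}.png",cv2.resize(c["img"][140:320,220:500,::-1] if n=="top" else c["img"][120:340,170:450,::-1],None,fx=2.7,fy=2.7,interpolation=cv2.INTER_CUBIC))
```

```text
[0.62901899 0.28342715 0.17842819] 0.023851315702003672
top 42 [0.6607 0.0904 0.03  ] board xy mm [ 1.  94.5]
side 73 [0.6601 0.0902 0.03  ] board xy mm [ 0.4 94.3]
top 44 [ 0.6237 -0.0971  0.03  ] board xy mm [  0.8 -96.6]
side 49 [ 0.6232 -0.0971  0.03  ] board xy mm [  0.4 -96.7]
top loupe [ 6.419e-01 -3.100e-03  2.110e-02  6.500e-02  2.480e+02  6.416e-01
 -3.200e-03]
gauge board mm ((-78.77096557617188, 2.0512008666992188), (40.038658142089844, 98.84677124023438), 8.420960426330566) 205 0.018080485558877313
tin [4.378e-01 3.000e-04 2.040e-02 1.670e-02 2.510e+02 4.377e-01 1.000e-04]
oil [ 5.931e-01 -3.025e-01  2.040e-02  7.490e-02  2.470e+02  5.928e-01
 -3.022e-01]
side loupe [ 6.399e-01 -3.000e-03  2.250e-02  6.540e-02  2.950e+02  6.393e-01
 -1.100e-03]
gauge board mm ((-69.01497650146484, -2.045001983642578), (15.982634544372559, 84.84384155273438), 0.30142250657081604) 270 0.01810299836995938
tin [4.362e-01 1.000e-03 2.120e-02 1.680e-02 3.360e+02 4.355e-01 2.500e-03]
oil [ 5.913e-01 -3.012e-01  2.070e-02  7.540e-02  1.730e+02  5.901e-01
 -2.997e-01]
```

View pics/end_top.png

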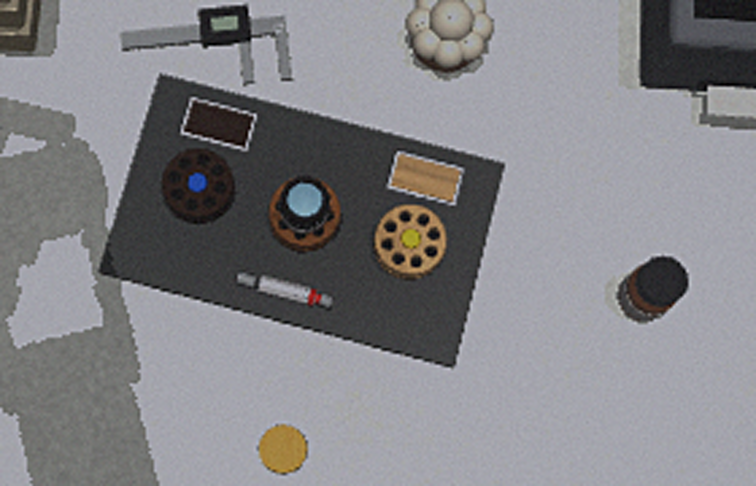

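View pics/end_side.png

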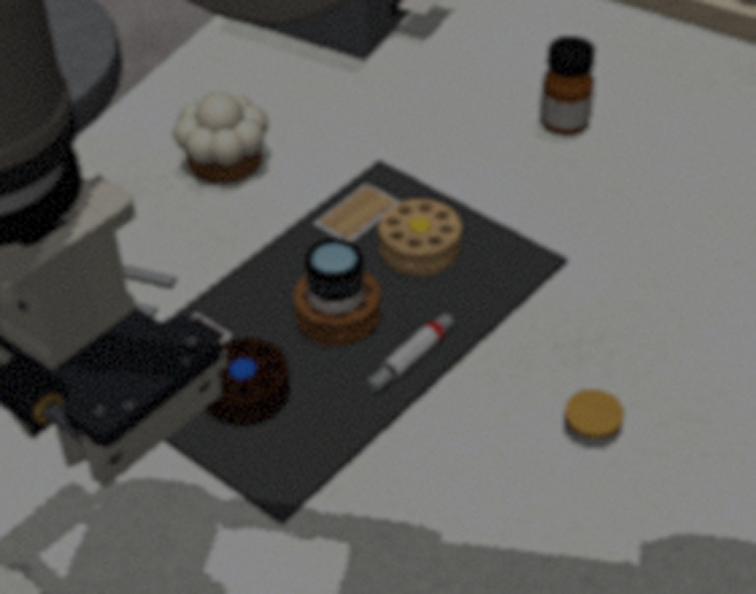

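The end pictures show everything in place. In the top crop, the dark disc is at (198,185), the loupe on the new holder at (305,205), the light disc at (410,240) and the gauge at (285,290), parallel to the long edge. The tin and the oil haven't moved.

```bash
python3 -c "
from cell import *
print(hand_in())"
```

```text
the job is handed in; nothing more can be done
None
```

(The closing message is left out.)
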